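# Rack two levelling spacers by thickness

### The job

Put the two steel levelling spacers that stand on the bench away in the slotted rack, each upright in the narrowest slot that takes it and fully down on the slot's floor, then let go. The slotted block may sit up to 13 mm to either side on its base, so feel for each slot with light pressure and never press hard on the rack (it rests on soft springs; do not force them down to their stop). Leave the other things on the bench where they are.

Things in the scene. Friction and masses are not known exactly. Their poses are not given: they have to be found in the camera images.
- rack: Fixed rack: grey base plate 96 x 208 x 10 mm with an aluminium slotted block 78 x 168 x 36 mm on it. Origin: centre of the base's underside, on the bench. x along the slots, y along the row, z up. Block top 68 mm and slot floors 38 mm above the origin; square edges. Three slots side by side in y, each 60 mm long in x, closed at both ends, centred at x = 0.
- slot16 (a point): Nominal mouth (block top, z 68 mm) of the middle slot, 16 mm wide, at rack y = 0. Fixed to the base. The block stands up to 13 mm to either side along y, all slots together; that shift is NOT measured here. It stays put under light drag and slides aside only above about 10 N along y (15 mm travel each way).
- slot12 (a point): Nominal mouth of the narrowest slot, 12 mm wide, at rack y = -50 mm, z 68 mm; fixed to the base, so the real slot is off by the block's unmeasured shift.
- slot20 (a point): Nominal mouth of the widest slot, 20 mm wide, at rack y = +50 mm, z 68 mm (stays empty); likewise off by the shift. The block also rests on springs: it starts to sink at about 3 N, then 1 mm for each 1.5 N, to a stop at 10 mm (about 18 N). More than 22 N of contact force on the rack is too hard.
- thick_spacer: Thicker plain steel spacer plate, 50 (x) x 14 (y) x 75 (z) mm, about 0.13 kg, with a dark hole mark in an upper corner; stands upright on the bench on its 50 mm edge. Origin: centre of its foot (underside), z up, y through the thickness. The narrowest slot that takes it is the 16 mm one, in the middle.
- thin_spacer: Thinner plain steel spacer plate, 50 (x) x 10 (y) x 75 (z) mm, about 0.10 kg, otherwise like the thick one. Origin: centre of its foot (underside), z up, y through the thickness. The narrowest slot that takes it is the 12 mm one, at the rack's -y end.
- wafer_tub: Bystander, must stay where it is: cream screw-top wafer tub, round, 68 mm across, 46 mm high. Origin: centre of its underside.
- small_vial: Bystander, must stay where it is: small amber vial with a cap, 20 mm across, 53 mm high. Origin: centre of its underside.
- dropper_bottle: Bystander, must stay where it is: amber dropper bottle, 38 mm across, 80 mm high. Origin: centre of its underside.
- swab_tub: Bystander, must stay where it is: round swab tub, 58 mm across, 68 mm high. Origin: centre of its underside.
Not all that is in view belongs to the job. Leave any pink or yellow look-alike of the thick_spacer alone.

How it is judged:
At the end, for the whole second after the job is handed in: 14 mm spacer in the middle (16 mm) slot, 10 mm spacer in the 12 mm slot: each within 17 mm of its nominal place along the row (the block may be shifted), within 9 mm along the slot, foot at most 3 mm above the floor level, tilt under 0.15 rad, at rest (y of thick_spacer in the frame of rack between -0.017 and 0.017 m and x of thick_spacer in the frame of rack between -0.009 and 0.009 m and z of each of thick_spacer, thin_spacer in the frame of rack below 0.041 m and angle between each of thick_spacer, thin_spacer's own z axis and vertical below 0.15 rad and linear speed of each of thick_spacer, thin_spacer below 0.02 m/s and y of thin_spacer in the frame of rack between -0.067 and -0.033 m and x of thin_spacer in the frame of rack between -0.009 and 0.009 m); the robot touches nothing.
It fails at once if the rack is pressed or pushed with more than 22 N in all (contact force between rack and anything else above 22 N).
It fails at once if the wafer tub is moved more than 30 mm (distance of wafer_tub from where it was at the start of the episode above 0.03 m).
It fails at once if the small vial is moved more than 30 mm (distance of small_vial from where it was at the start of the episode above 0.03 m).
It fails at once if the dropper bottle is moved more than 30 mm (distance of dropper_bottle from where it was at the start of the episode above 0.03 m).
It fails at once if the swab tub is moved more than 30 mm (distance of swab_tub from where it was at the start of the episode above 0.03 m).
It also fails if it takes over 72 s, if anything falls off the work surface, if the arm or the gripper's body presses on something with over 40 N, if the wrist force passes 120 N, or if a joint passes its speed limit or range.

### The arm

A 6-joint arm with a two-finger parallel gripper is mounted at the origin on a cart in front of the work surface, level with it; the furniture and walls round the work are solid. World frame = base frame: x ahead of the robot, y to its left, z up, the work surface at z = 0. Lengths are in m, angles in rad, forces in N, time in s.
With the tool pointing down it reaches from about 0.4 to 0.925 m from the base axis. Payload 3.4 kg.
Tool frame: the origin (TCP) lies at the very end of the fingers, on their centre line; the grasp point (between the pads) lies ctrl.hold_point_z behind it (ctrl.hold_point_z is the distance from the TCP to the grasp point, in m); y points along the fingers, z is the direction in which the jaws open and shut, and the axes are right-handed (so a half turn about y gives the same grasp; the last joint's range is limited). The gripper opens to 85 mm and grips with 20 to 120 N. Pads are 22 mm wide; open, the fingers measure 114 mm over their backs; the gripper's body (76 mm by 85 mm) begins 54 mm behind the grasp point. The pads swing forward as they close: fully open they stand 13 mm farther back than shut.
Start: joints at [-1.179, 0.307, 1.506, -0, 1.328, -0.073], TCP at [0.258, -0.514, 0.231] pointing down, gripper open.
Joint ranges: [-3.12, 3.12], [-1.05, 2.28], [0.14, 2.33], [-1.42, 4.57], [0.1, 2.73], [-2.68, 2.68]. Speed limits (rad/s): [2.57, 2.57, 3.14, 3.14, 3.14, 3.14].

### API

Orientations are given as [roll, pitch, yaw] about the fixed x, y, z axes, in that order (R = Rz(yaw) Ry(pitch) Rx(roll)).
In Python, from cell import monitor, cams, sign_off, ctrl gives the robot as it stands.
- The arm moves only by the tool play_rows, never from a script. Its argument "steps" is a list of rows, each an object of numbers: "fingers": the opening, from 0 (shut) to 1 (fully open); "x", "y", "z": the shift along the world's x, y, z in units of 30 mm (1.0 is 30 mm); "ax", "ay", "az": the turn, a rotation vector about the world's x, y, z in units of 5 degrees (1.0 is 5 degrees). A call has 1 to 5 rows; each row shifts and turns the pose as measured when the row begins; what a row does not reach is not made up. A row lasts 1/10 s, in which the tool goes at most 50 mm and 8.59 degrees, less where a joint would pass 70% of its speed; a pose out of reach is approached as far as the arm can. A call is refused whole if a number of a shift passes 1 or a number of a turn 1, either way. A call with a gripper value outside its range is refused whole. The fingers move at their own pace and stop on an object; "squeeze" is the grip in N (left out, the last holds). Time passes only in rows, so rows that do not move let the fingers close. It gives the time, the measured TCP pose, the force and the opening at its end, in the units of the state.
- monitor.get_obs(): the state, without advancing time (a new reading comes with each control period).
- cams.camera(name): name is "scene" or "top"; returns a dict with "pixels" (480x640x3 uint8, red, green, blue), "K" (3x3 intrinsics, pixels), "R" (3x3) and "t" (3): a world point X has camera coordinates R X + t. Camera axes: x right, y down, z forward; pixel columns grow to the right and rows downward; lengths in m; the calibration is good to about 2 mm. A picture is of the moment at which its call begins. There is no depth.
- sign_off(): hands the job in, once; it reports no verdict.
Trained networks look in the newest picture that a camera, given by its name, has taken for a name from the list of things; names that differ only in an ending like _2 or _b are one class to them, and where a whole thing is asked for, a point or a joint stands for the part that bears it (a point fixed in the world has none). Each returns a list of dicts, best first, with "p" (0 to 1); they miss things now and then, are a little off and sometimes report something else, mostly with a low value. They report only what shows in the picture. A call takes as long as a camera call. They do not tell look-alikes from the thing itself.
- cams.recognise(name, camera): "position" ([row, column] in pixels, amid what is visible of it).
The state is a dict: "t": time; "joint_positions": joint angles; "dq": joint speeds; "joint_torque": joint torques, N m; "ee_pos": TCP position; "ee_rot": TCP orientation; "wrist_force": force on the tool from outside, world axes, zero at the start; "torque": the same for the moment, N m; "finger_gap": opening from 0.0 (shut) to 1.0 (fully open).
Only numpy, scipy, OpenCV 4.12 (cv2) and the standard library are available. Lean on these libraries where they do the work, as an engineer would, in place of code of your own. Each camera call takes 0.05 s, during which the arm holds its last target. There are 200 camera calls.

## Working session

There is one attempt and no reset: what is moved stays moved. The work goes in short steps, Python scripts to look and compute and a tool call to move; the robot and the scene stay as the last step left them, time stands still between calls to the robot, and variables do not carry over. Pictures are saved under pics/ and viewed, on a budget of 10 in all, crops included, one or two more only if the job needs it, and the job is handed in when it is done.

Besides the shell and the picture viewer there is one more tool, called after "Request:" as a command line: name --argument value ..., lists and objects as JSON in quotes. play_rows: Moves the arm, as the interface text tells. Its arguments: {"type":"object","properties":{"steps":{"type":"array"},"squeeze":{"type":"number"}},"required":["steps"]}

```bash
mkdir -p pics
cat > h.py <<'E'
import numpy as np, cv2
from cell import monitor, cams, sign_off, ctrl
def px2w(c,row,col,z):
    d=c["R"].T@np.linalg.solve(c["K"],[col,row,1.]); o=-c["R"].T@c["t"]
    return o+d*(z-o[2])/d[2]
def w2px(c,X):
    p=c["K"]@(c["R"]@np.array(X)+c["t"]); return p[1]/p[2],p[0]/p[2]
E
python3 - <<'E'
from h import *
print(ctrl.hold_point_z, monitor.get_obs())
for n in("scene","top"):
    c=cams.camera(n); cv2.imwrite(f"pics/{n}0.png",c["pixels"][:,:,::-1])
    print(n,(-c["R"].T@c["t"]).round(3),c["R"].round(2).tolist(),c["K"][0,0])
    for k,z in(("rack",.03),("thick_spacer",.037),("thin_spacer",.037),("wafer_tub",.02),("small_vial",.03),("dropper_bottle",.04),("swab_tub",.03)):
        for r in cams.recognise(k,n)[:4]: print(k,np.round(r["position"],1),round(r["p"],2),px2w(c,*r["position"],z).round(3))
E
```

```text
0.0187 {'t': 0.0, 'joint_positions': array([-1.17949766e+00,  3.07584680e-01,  1.50764677e+00, -1.31862200e-05,
        1.32838969e+00, -7.34883728e-02]), 'dq': array([-0.00074739, -0.00026027,  0.00184584, -0.00069468, -0.00039397,
        0.00097357]), 'joint_torque': array([ 5.19049845e-04, -4.57553387e+01, -2.51918221e+01,  1.44519468e-04,
        1.33266061e-02,  1.70662213e-05]), 'ee_pos': array([ 0.25745373, -0.51338291,  0.23038438]), 'ee_rot': array([-1.57282027e+00,  1.36175808e-04, -2.67680257e+00]), 'wrist_force': array([ 0.17328553, -1.18315251, -0.13712017]), 'torque': array([0.02826591, 0.01074402, 0.02402112]), 'finger_gap': 0.9949931477789805}
scene [-0.417  0.447  0.639] [[-0.47, -0.88, -0.01], [-0.42, 0.23, -0.88], [0.78, -0.41, -0.48]] 477.3213061666648
rack [248.3 344.5] 0.57 [ 0.519 -0.115  0.03 ]
thick_spacer [279.3 277.5] 0.96 [0.455 0.102 0.037]
thick_spacer [275.2 242.4] 0.79 [0.511 0.168 0.037]
thick_spacer [245.2 323.6] 0.76 [ 0.549 -0.069  0.037]
thick_spacer [258.5 288. ] 0.66 [0.531 0.041 0.037]
thin_spacer [245.2 346.1] 0.21 [ 0.52  -0.121  0.037]
wafe
[... 278 characters left out ...]
, -1.0, 0.01], [-0.98, 0.0, -0.22], [0.22, -0.01, -0.98]] 445.79740999060004
rack [242.8 395.1] 0.72 [ 0.509 -0.228  0.03 ]
thick_spacer [237.3 288.7] 0.78 [0.522 0.042 0.037]
thick_spacer [266.5 309.4] 0.7 [ 0.447 -0.01   0.037]
thick_spacer [236.7 328.2] 0.69 [ 0.523 -0.058  0.037]
thick_spacer [241.4 238.7] 0.66 [0.511 0.169 0.037]
thin_spacer [266.2 194.4] 0.67 [0.448 0.277 0.037]
wafer_tub [199.4 285.1] 0.82 [0.628 0.054 0.02 ]
wafer_tub [296.3 295.4] 0.29 [0.374 0.025 0.02 ]
small_vial [298.2 295.1] 0.44 [0.369 0.025 0.03 ]
dropper_bottle [194.7 460. ] 0.59 [ 0.634 -0.4    0.04 ]
dropper_bottle [243.  395.8] 0.48 [ 0.506 -0.228  0.04 ]
swab_tub [295.2 461. ] 0.87 [ 0.376 -0.387  0.03 ]
```

View pics/top0.png

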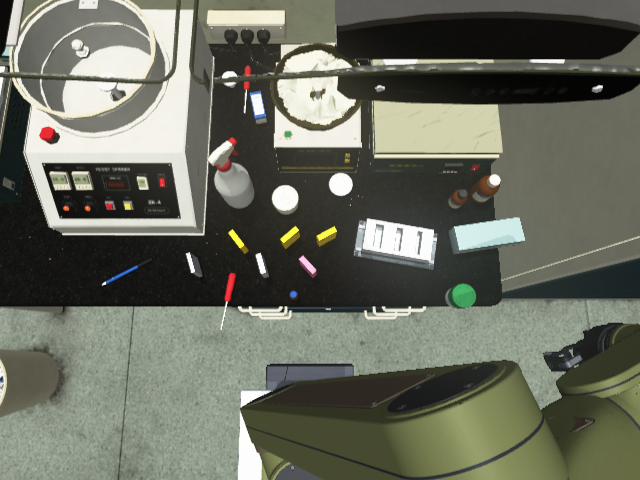

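View pics/scene0.png

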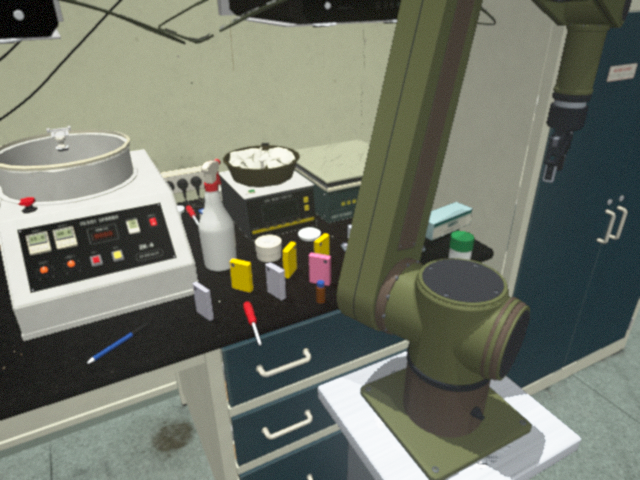

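The top view shows the rack at about (243,396), the wafer tub at (199,285) and the swab tub at (296,462). Two grey plates stand at about (265,194) and (264,262). The yellow plates at (240,238), (237,289) and (236,327) and the pink one at (266,308) are look-alikes to leave alone. The grey ones fit the description, so I'll enlarge them and the rack.

Run:
```python
from h import *
t=cv2.imread("pics/top0.png"); s=cv2.imread("pics/scene0.png")
f=lambda im,r,c,h,w,k: cv2.resize(im[r:r+h,c:c+w],None,fx=k,fy=k,interpolation=cv2.INTER_CUBIC)
a=f(t,245,180,40,100,4) ; b=f(s,255,185,75,110,3.6)[:270,:396]
left=np.vstack([cv2.resize(a,(400,160)),cv2.resize(b,(400,270))])
r=cv2.resize(f(t,212,350,60,95,4),(400,253)); r=np.vstack([r,np.zeros((177,400,3),np.uint8)])
cv2.imwrite("pics/c1.png",np.hstack([left,r]))
```

```text
(no output)
```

View pics/c1.png

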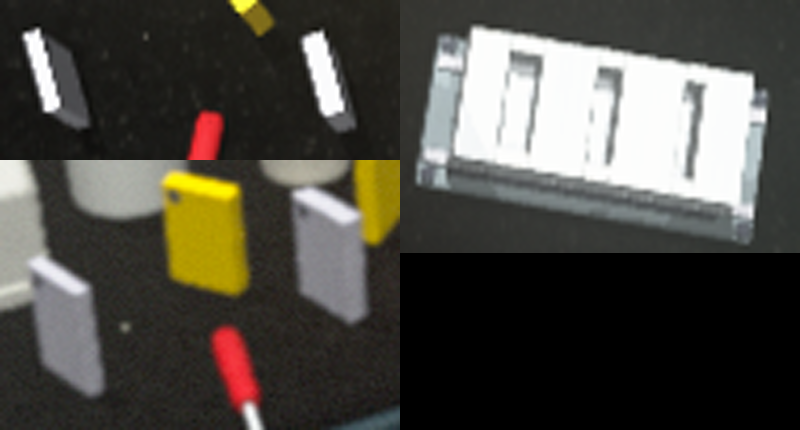

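```bash
cat >> h.py <<'E'
def rect(c,z,x0,y0,wx,wy,mm=.5):
    """rectified patch: row0 = x0+wx (far), col0 = y0+wy (left)."""
    W,H=int(wy*1000/mm),int(wx*1000/mm)
    src=np.float32([[0,0],[W,0],[W,H],[0,H]])
    P=[(x0+wx,y0+wy),(x0+wx,y0),(x0,y0),(x0,y0+wy)]
    dst=np.float32([w2px(c,(a,b,z))[::-1] for a,b in P])
    M=cv2.getPerspectiveTransform(dst,src)
    return cv2.warpPerspective(c["pixels"],M,(W,H),flags=cv2.INTER_CUBIC)
E
python3 - <<'E'
from h import *
c=cams.camera("top")
out=[]
for (x0,y0,wx,wy,z) in((.39,.235,.11,.1,.075),(.39,.07,.11,.1,.075)):
    p=rect(c,z,x0,y0,wx,wy); g=p.min(2)
    print(g.max())
    m=(g>150).astype(np.uint8)
    n,l,s,ce=cv2.connectedComponentsWithStats(m); k=1+s[1:,4].argmax()
    pts=np.argwhere(l==k)[:,::-1].astype(np.float32)
    (u,v),(a,b),th=cv2.minAreaRect(pts)
    ev=np.linalg.eigh(np.cov(pts.T)); d=ev[1][:,1]
    mx,my=pts.mean(0); area=len(pts)*.25
    print("ctr",(x0+wx-.0005*my).round(4),(y0+wy-.0005*mx).round(4),"LxW",a/2,b/2,"area",area,"long-dir world(x,y)",-d[1],-d[0],"yaw deg",np.degrees(np.arctan(d[0]/d[1])), "eigLW",np.sqrt(ev[0]*12)/2)
    out.append(cv2.copyMakeBorder(p,0,20,0,0,cv2.BORDER_CONSTANT))
p=rect(c,.068,.41,-.35,.2,.26)
cv2.imwrite("pics/rk.png",cv2.resize(p,None,fx=1.5,fy=1.5)[:,:,::-1])
E
```

```text
255
ctr 0.4517 0.2773 LxW 51.71449279785156 11.018321990966797 area 506.0 long-dir world(x,y) -0.946782536549483 -0.3218739325961751 yaw deg 18.77629030500322 eigLW [ 9.9835949  50.83777581]
255
ctr 0.4494 0.1078 LxW 52.11246109008789 14.879127502441406 area 708.0 long-dir world(x,y) -0.9581090408179908 -0.28640367648273946 yaw deg 16.64277135586085 eigLW [13.89872241 50.54390657]
```

View pics/rk.png

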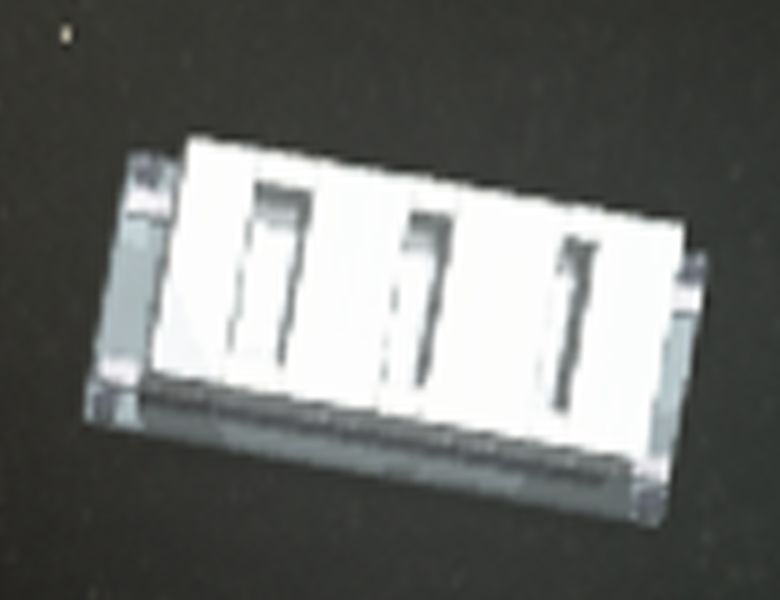

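The two grey plates measure 10 mm (thin, px (265,194)) and 14 mm (thick, px (264,262)). In the rectified view, the rack's narrow slot is on the right, at world -y. Next I fit the block.

Run:
```python
from h import *
c=cams.camera("top")
p=rect(c,.068,.41,-.35,.2,.26); g=p.min(2)
for T in (215,235):
    m=cv2.morphologyEx((g>T).astype(np.uint8),cv2.MORPH_OPEN,np.ones((25,25)))
    n,l,s,ce=cv2.connectedComponentsWithStats(m); k=1+s[1:,4].argmax()
    h=cv2.convexHull(np.argwhere(l==k)[:,::-1].astype(np.float32))
    (u,v),wh,th=cv2.minAreaRect(h); print(T,"x,y",.61-v*.0005,-.09-u*.0005,np.array(wh)/2,th)
p2=rect(c,.010,.40,-.37,.22,.3); g2=p2.max(2)
m=cv2.morphologyEx((g2>95).astype(np.uint8),cv2.MORPH_OPEN,np.ones((9,9)))
n,l,s,ce=cv2.connectedComponentsWithStats(m); k=1+s[1:,4].argmax()
(u,v),wh,th=cv2.minAreaRect(cv2.convexHull(np.argwhere(l==k)[:,::-1].astype(np.float32)))
print("base-ish",.62-v*.0005,-.07-u*.0005,np.array(wh)/2,th)
```

```text
215 x,y 0.5053106842041015 -0.2571054992675781 [42.69005966 78.80364227] 8.746161460876465
235 x,y 0.5054288635253906 -0.25721055603027343 [41.15818405 77.38702393] 8.781164169311523
base-ish 0.5148691711425781 -0.23336343383789063 [208.76278687 107.53913116] 10.145544052124023
```

Request:
play_rows --steps '[{"x": 1,"y": 0.8,"fingers": 0.6,"az": -1},{"x": 1,"y": 1,"az": -1},{"x": 1,"y": 1},{"x": 1,"y": 1},{"x": 1,"y": 1}]'

```text
schema error: expected keys fingers, x, y, z, ax, ay, az
```

Request:
play_rows --steps '[{"x": 1,"y": 1},{"y": 1},{"y": 1},{"y": 1},{"y": 1}]'

```text
schema error: expected keys fingers, x, y, z, ax, ay, az
```

Request:
play_rows --steps '[{"fingers": 0.6,"x": 1,"y": 0.8,"z": 0,"ax": 0,"ay": 0,"az": -1},{"fingers": 0.6,"x": 1,"y": 1,"z": 0,"ax": 0,"ay": 0,"az": -1},{"fingers": 0.6,"x": 1,"y": 1,"z": 0,"ax": 0,"ay": 0,"az": 0},{"fingers": 0.6,"x": 1,"y": 1,"z": 0,"ax": 0,"ay": 0,"az": 0},{"fingers": 0.6,"x": 1,"y": 1,"z": 0,"ax": 0,"ay": 0,"az": 0}]'

```text
t: 1.4
ee_pos: [0.4083, -0.3711, 0.2315]
ee_rot: [-1.567, -0.001, -2.87]
wrist_force: [0.9, -0.6, 0.4]
finger_gap: 0.599
```

Request:
play_rows --steps '[{"fingers": 0.6,"x": 1,"y": 1,"z": 0,"ax": 0,"ay": 0,"az": 0},{"fingers": 0.6,"x": 0,"y": 1,"z": 0,"ax": 0,"ay": 0,"az": 0},{"fingers": 0.6,"x": 0,"y": 1,"z": 0,"ax": 0,"ay": 0,"az": 0},{"fingers": 0.6,"x": 0,"y": 1,"z": 0,"ax": 0,"ay": 0,"az": 0},{"fingers": 0.6,"x": 0,"y": 1,"z": 0,"ax": 0,"ay": 0,"az": 0}]'

```text
t: 1.9
ee_pos: [0.4447, -0.2149, 0.2317]
ee_rot: [-1.564, 0.002, -2.866]
wrist_force: [-0.0, 0.2, 0.3]
finger_gap: 0.601
```

Run:
```python
from h import *
# rack refit from the first (unoccluded) picture, calibration from a new one
c=cams.camera("top"); c["pixels"]=cv2.imread("pics/top0.png")[:,:,::-1].copy()
p=rect(c,.068,.41,-.35,.2,.26); g=p.min(2)
from scipy.optimize import minimize
# block top model: bright inside 78x168 except slots; maximise contrast of ring
m=cv2.morphologyEx((g>215).astype(np.uint8),cv2.MORPH_OPEN,np.ones((7,7)))
m=cv2.morphologyEx(m,cv2.MORPH_CLOSE,np.ones((81,81)))
m=cv2.morphologyEx(m,cv2.MORPH_OPEN,np.ones((41,41)))
n,l,s,ce=cv2.connectedComponentsWithStats(m); k=1+s[1:,4].argmax()
(u,v),wh,th=cv2.minAreaRect(cv2.convexHull(np.argwhere(l==k)[:,::-1].astype(np.float32)))
print("block",.61-v*.0005,-.09-u*.0005,np.array(wh)/2,th)
# slot dark right walls etc: profile along rack y through centre x
X,Y,A=.61-v*.0005,-.09-u*.0005,-np.radians(th if th<45 else th-90)
print("ang",np.degrees(A))
gg=cv2.GaussianBlur(g,(5,5),0)
for sx in (-.010,.0,.010):
    row=[]
    for sy in np.arange(-.068,.071,.002):
        wx=X+np.cos(A)*sx-np.sin(A)*sy; wy=Y+np.sin(A)*sx+np.cos(A)*sy
        row.append(int(gg[int((.61-wx)*2000),int((-.09-wy)*2000)]))
    print(sx,row)
```

```text
block 0.5106203231811524 -0.22742823791503905 [180.04211426  80.53185272] 9.08267593383789
ang -9.08267593383789
-0.01 [251, 251, 252, 252, 253, 196, 127, 126, 188, 243, 254, 250, 250, 252, 252, 252, 252, 252, 252, 252, 252, 252, 252, 252, 252, 252, 252, 253, 254, 233, 151, 179, 234, 249, 252, 252, 253, 251, 251, 252, 252, 252, 252, 252, 252, 251, 252, 252, 252, 252, 252, 252, 255, 195, 152, 223, 250, 253, 252, 252, 252, 254, 220, 218, 252, 252, 252, 252, 252, 252]
0.0 [251, 251, 252, 252, 254, 224, 138, 111, 191, 254, 250, 245, 251, 252, 252, 252, 252, 252, 252, 252, 252, 252, 252, 252, 252, 252, 252, 253, 253, 184, 123, 164, 242, 252, 252, 255, 229, 199, 235, 254, 252, 251, 252, 252, 252, 252, 252, 252, 252, 252, 252, 254, 245, 194, 153, 205, 253, 252, 252, 252, 252, 254, 246, 216, 241, 254, 252, 252, 252, 252]
0.01 [251, 252, 252, 254, 246, 172, 119, 131, 192, 245, 253, 249, 250, 252, 252, 252, 252, 252, 252, 252, 252, 252, 252, 252, 252, 252, 252, 253, 251, 211, 140, 202, 245, 252, 252, 253, 253, 253, 252, 252, 252, 251, 251, 252, 252, 251, 252, 251, 251, 252, 252, 252, 254, 189, 150, 224, 251, 253, 252, 252, 252, 253, 209, 210, 254, 252, 252, 252, 252, 252]
```

Run:
```python
from h import *
c=cams.camera("top"); c["pixels"]=cv2.imread("pics/top0.png")[:,:,::-1].copy()
g=rect(c,.068,.41,-.35,.2,.26).min(2).astype(float)
pts=[]
for u in range(145,440,4):   # back edge, scan down
    v=np.argmax(g[:,u]>140); pts.append((u,v))
P=np.array(pts,float); f=np.polyfit(P[:,0],P[:,1],1); r=P[:,1]-np.polyval(f,P[:,0])
ok=abs(r)<2; f=np.polyfit(P[ok,0],P[ok,1],1); print("back edge angle",np.degrees(np.arctan(f[0])),ok.mean())
A=-np.arctan(f[0]); X,Y=.5103,-.2294
# centre x from back edge: 39 mm towards the front
u=(-.09-Y)*2000; vb=np.polyval(f,u); print("x centre at slot16:",.61-vb/2000-.039/np.cos(A))
# front edge along block through slot webs
for sy in(-.025,.025):
    pr=[int(g[int((.61-(X+np.cos(A)*s-np.sin(A)*sy))*2000),int((-.09-(Y+np.sin(A)*s+np.cos(A)*sy))*2000)]) for s in np.arange(-.048,-.03,.001)]
    print(pr)
print(monitor.get_obs()["joint_positions"].round(2))
```

```text
back edge angle 10.186713241513031 1.0
x centre at slot16: 0.5113633779961423
[89, 98, 108, 116, 122, 117, 117, 147, 189, 217, 244, 249, 252, 253, 252, 252, 252, 252]
[83, 92, 114, 131, 141, 136, 128, 118, 132, 177, 229, 255, 254, 252, 253, 252, 252, 252]
[-0.53  0.19  1.67 -0.    1.27  0.76]
```

Request:
play_rows --steps '[{"fingers": 0.6,"x": 0,"y": 1,"z": 0,"ax": 0,"ay": 0,"az": 0},{"fingers": 0.6,"x": 0,"y": 1,"z": 0,"ax": 0,"ay": 0,"az": 0},{"fingers": 0.6,"x": 0,"y": 1,"z": 0,"ax": 0,"ay": 0,"az": 0},{"fingers": 0.6,"x": 0,"y": 1,"z": 0,"ax": 0,"ay": 0,"az": 0},{"fingers": 0.6,"x": 0,"y": 1,"z": 0,"ax": 0,"ay": 0,"az": 0}]'

```text
t: 2.5
ee_pos: [0.4464, -0.0643, 0.2329]
ee_rot: [-1.56, 0.005, -2.868]
wrist_force: [0.5, -0.2, -0.4]
finger_gap: 0.6
```

Request:
play_rows --steps '[{"fingers": 0.6,"x": 0,"y": 1,"z": -1,"ax": 0,"ay": 0,"az": 0},{"fingers": 0.6,"x": 0,"y": 1,"z": -1,"ax": 0,"ay": 0,"az": 0},{"fingers": 0.6,"x": 0,"y": 1,"z": -0.5,"ax": 0,"ay": 0,"az": 0},{"fingers": 0.6,"x": 0,"y": 1,"z": 0,"ax": 0,"ay": 0,"az": 0},{"fingers": 0.6,"x": 0,"y": 1,"z": 0,"ax": 0,"ay": 0,"az": 0}]'

```text
t: 3.0
ee_pos: [0.4507, 0.0873, 0.1575]
ee_rot: [-1.553, 0.013, -2.871]
wrist_force: [0.3, -0.3, 0.2]
finger_gap: 0.6
```

Request:
play_rows --steps '[{"fingers": 0.6,"x": 0,"y": 0,"z": 0,"ax": 0,"ay": 0,"az": 0},{"fingers": 0.6,"x": 0,"y": 0,"z": 0,"ax": 0,"ay": 0,"az": 0}]'

```text
t: 3.2
ee_pos: [0.4518, 0.0894, 0.1573]
ee_rot: [-1.553, 0.014, -2.866]
wrist_force: [0.4, 0.5, 0.8]
finger_gap: 0.599
```

```bash
cat >> h.py <<'E'
from scipy.spatial.transform import Rotation as Ro
def need(x,y,z,yawdeg):
    o=monitor.get_obs(); cur=Ro.from_euler("xyz",o["ee_rot"])
    tgt=Ro.from_euler("z",yawdeg,degrees=True)*Ro.from_euler("x",-90,degrees=True)
    rv=np.degrees((tgt*cur.inv()).as_rotvec())/5
    print("shift units",((np.array([x,y,z])-o["ee_pos"])/.03).round(2),"turn units",rv.round(2),"F",o["wrist_force"].round(1),"gap",round(o["finger_gap"],3),"pos",o["ee_pos"].round(4),"t",round(o["t"],2))
E
python3 -c "
from h import *
need(.4494,.1078,.04,-163.36)"
```

```text
shift units [-0.08  0.61 -3.91] turn units [0.15 0.21 0.17] F [0.4 0.5 0.8] gap 0.599 pos [0.4518 0.0894 0.1573] t 3.2
```

Request:
play_rows --steps '[{"fingers": 0.6,"x": -0.08,"y": 0.61,"z": -0.4,"ax": 0.15,"ay": 0.21,"az": 0.17},{"fingers": 0.6,"x": 0,"y": 0,"z": -0.6,"ax": 0,"ay": 0,"az": 0},{"fingers": 0.6,"x": 0,"y": 0,"z": -0.6,"ax": 0,"ay": 0,"az": 0}]'

```text
t: 3.5
ee_pos: [0.4533, 0.1077, 0.1099]
ee_rot: [-1.571, 0.007, -2.853]
wrist_force: [0.3, -0.2, -0.2]
finger_gap: 0.602
```

```bash
python3 -c "
from h import *
need(.4494,.1078,.04,-163.36)"
```

```text
shift units [-0.13  0.   -2.33] turn units [-0.03  0.07  0.02] F [ 0.3 -0.2 -0.2] gap 0.602 pos [0.4533 0.1077 0.1099] t 3.5
```

Request:
play_rows --steps '[{"fingers": 0.6,"x": -0.15,"y": 0,"z": -0.8,"ax": 0,"ay": 0.07,"az": 0.02},{"fingers": 0.6,"x": -0.03,"y": 0,"z": -0.8,"ax": 0,"ay": 0,"az": 0},{"fingers": 0.6,"x": 0,"y": 0,"z": -0.68,"ax": 0,"ay": 0,"az": 0},{"fingers": 0.6,"x": 0,"y": 0,"z": 0,"ax": 0,"ay": 0,"az": 0}]'

```text
t: 3.9
ee_pos: [0.4477, 0.1061, 0.036]
ee_rot: [-1.575, -0.003, -2.856]
wrist_force: [-0.8, -0.3, 0.9]
finger_gap: 0.602
```

```bash
python3 -c "
from h import *
need(.4494,.1078,.04,-163.36)"
```

```text
shift units [0.06 0.06 0.13] turn units [-0.04 -0.04  0.06] F [-0.8 -0.3  0.9] gap 0.602 pos [0.4477 0.1061 0.036 ] t 3.9
```

Request:
play_rows --steps '[{"fingers": 0.6,"x": 0.06,"y": 0.06,"z": 0.15,"ax": -0.04,"ay": -0.04,"az": 0.06},{"fingers": 0.0,"x": 0,"y": 0,"z": 0,"ax": 0,"ay": 0,"az": 0},{"fingers": 0.0,"x": 0,"y": 0,"z": 0,"ax": 0,"ay": 0,"az": 0},{"fingers": 0.0,"x": 0,"y": 0,"z": 0,"ax": 0,"ay": 0,"az": 0},{"fingers": 0.0,"x": 0,"y": 0,"z": 0,"ax": 0,"ay": 0,"az": 0}]' --squeeze 45

```text
t: 4.4
ee_pos: [0.4523, 0.1077, 0.0433]
ee_rot: [-1.571, 0.004, -2.853]
wrist_force: [0.8, 0.3, -1.3]
finger_gap: 0.154
```

Request:
play_rows --steps '[{"fingers": 0.0,"x": 0,"y": 0,"z": 0,"ax": 0,"ay": 0,"az": 0},{"fingers": 0.0,"x": 0,"y": 0,"z": 0,"ax": 0,"ay": 0,"az": 0}]'

```text
t: 4.6
ee_pos: [0.4526, 0.1078, 0.0439]
ee_rot: [-1.57, 0.006, -2.852]
wrist_force: [-0.8, -0.0, -1.6]
finger_gap: 0.156
```

```bash
python3 -c "
from h import *
need(.4494,.1078,.17,-163.36)"
```

```text
shift units [-0.11 -0.    4.2 ] turn units [-0.01  0.06  0.01] F [-0.8 -0.  -1.6] gap 0.156 pos [0.4526 0.1078 0.0439] t 4.6
```

Request:
play_rows --steps '[{"fingers": 0.0,"x": 0,"y": 0,"z": 0.6,"ax": 0,"ay": 0,"az": 0},{"fingers": 0.0,"x": 0,"y": 0,"z": 1,"ax": 0,"ay": 0,"az": 0},{"fingers": 0.0,"x": 0,"y": 0,"z": 1,"ax": 0,"ay": 0,"az": 0},{"fingers": 0.0,"x": 0.2,"y": -0.6,"z": 1,"ax": 0,"ay": 0,"az": -0.6},{"fingers": 0.0,"x": 0.2,"y": -1,"z": 0.6,"ax": 0,"ay": 0,"az": -0.6}]'

```text
t: 5.1
ee_pos: [0.4592, 0.0609, 0.1708]
ee_rot: [-1.574, -0.005, -2.955]
wrist_force: [1.6, -1.1, -0.9]
finger_gap: 0.16
```

Request:
play_rows --steps '[{"fingers": 0.0,"x": 0.2,"y": -1,"z": 0,"ax": 0,"ay": 0,"az": -0.6},{"fingers": 0.0,"x": 0.2,"y": -1,"z": 0,"ax": 0,"ay": 0,"az": -0.6},{"fingers": 0.0,"x": 0.2,"y": -1,"z": 0,"ax": 0,"ay": 0,"az": -0.6},{"fingers": 0.0,"x": 0.2,"y": -1,"z": 0,"ax": 0,"ay": 0,"az": -0.6},{"fingers": 0.0,"x": 0.2,"y": -1,"z": 0,"ax": 0,"ay": 0,"az": -0.6}]'

```text
t: 5.6
ee_pos: [0.4911, -0.0937, 0.1752]
ee_rot: [-1.573, 0.003, 3.058]
wrist_force: [0.7, 0.1, -1.0]
finger_gap: 0.155
```

```bash
python3 -c "
from h import *
need(.514,-.230,.17,-190.1)"
```

```text
shift units [ 0.76 -4.54 -0.17] turn units [-0.02  0.04 -1.06] F [ 0.7  0.1 -1. ] gap 0.155 pos [ 0.4911 -0.0937  0.1752] t 5.6
```

Request:
play_rows --steps '[{"fingers": 0.0,"x": 0.2,"y": -1,"z": 0,"ax": 0,"ay": 0,"az": -0.6},{"fingers": 0.0,"x": 0.2,"y": -1,"z": 0,"ax": 0,"ay": 0,"az": -0.3},{"fingers": 0.0,"x": 0.15,"y": -1,"z": 0,"ax": 0,"ay": 0,"az": 0},{"fingers": 0.0,"x": 0.1,"y": -1,"z": 0,"ax": 0,"ay": 0,"az": 0},{"fingers": 0.0,"x": 0,"y": 0,"z": 0,"ax": 0,"ay": 0,"az": 0}]'

```text
t: 6.1
ee_pos: [0.5105, -0.2221, 0.1743]
ee_rot: [-1.571, 0.003, 2.972]
wrist_force: [0.2, 0.2, -1.2]
finger_gap: 0.16
```

```bash
python3 -c "
from h import *
c=cams.camera('top');a=cv2.resize(c['pixels'][190:290,340:470],(780,600),interpolation=cv2.INTER_CUBIC)
cv2.imwrite('pics/over.png',a[:,:,::-1])
need(.514,-.230,.12,-190.1)"
```

```text
shift units [ 0.14 -0.33 -1.8 ] turn units [-0.03  0.02 -0.08] F [ 0.6 -0.6 -1.9] gap 0.157 pos [ 0.5097 -0.2201  0.174 ] t 6.15
```

View pics/over.png

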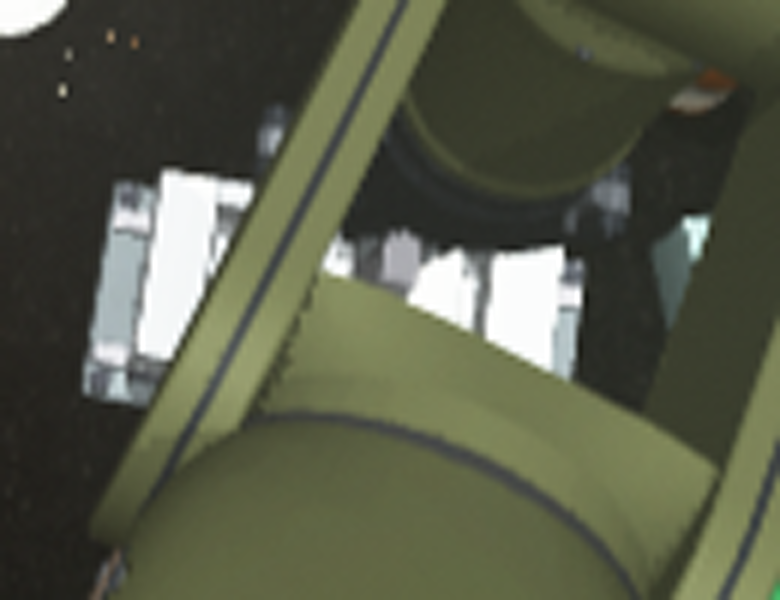

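The top view is mostly hidden by the arm; the grey spacer's lower part shows at crop (400,258), just over the middle slot. I'll come down and feel for it.

Request:
play_rows --steps '[{"fingers": 0.0,"x": 0.14,"y": -0.33,"z": -0.4,"ax": -0.03,"ay": 0.02,"az": -0.08},{"fingers": 0.0,"x": 0,"y": 0,"z": -0.7,"ax": 0,"ay": 0,"az": 0},{"fingers": 0.0,"x": 0,"y": 0,"z": -0.6,"ax": 0,"ay": 0,"az": 0},{"fingers": 0.0,"x": 0,"y": 0,"z": 0,"ax": 0,"ay": 0,"az": 0}]'

```text
t: 6.55
ee_pos: [0.5133, -0.2281, 0.1196]
ee_rot: [-1.571, -0.001, 2.966]
wrist_force: [-0.0, 0.7, -2.2]
finger_gap: 0.154
```

```bash
python3 -c "
from h import *
need(.514,-.230,.114,-190.1)"
```

```text
shift units [ 0.02 -0.06 -0.19] turn units [-0.01 -0.01 -0.01] F [-0.   0.7 -2.2] gap 0.154 pos [ 0.5133 -0.2281  0.1196] t 6.55
```

Request:
play_rows --steps '[{"fingers": 0.0,"x": 0.02,"y": -0.06,"z": -0.15,"ax": 0,"ay": 0,"az": 0},{"fingers": 0.0,"x": 0,"y": 0,"z": -0.1,"ax": 0,"ay": 0,"az": 0},{"fingers": 0.0,"x": 0,"y": 0,"z": 0,"ax": 0,"ay": 0,"az": 0}]'

```text
t: 6.85
ee_pos: [0.5142, -0.2287, 0.1115]
ee_rot: [-1.572, -0.002, 2.968]
wrist_force: [-0.3, -1.4, -1.8]
finger_gap: 0.159
```

Request:
play_rows --steps '[{"fingers": 0.0,"x": 0,"y": 0,"z": -0.08,"ax": 0,"ay": 0,"az": 0},{"fingers": 0.0,"x": 0,"y": 0,"z": 0,"ax": 0,"ay": 0,"az": 0}]'

```text
t: 7.05
ee_pos: [0.5151, -0.229, 0.1102]
ee_rot: [-1.571, 0.0, 2.968]
wrist_force: [0.1, -0.7, -2.0]
finger_gap: 0.16
```

```bash
python3 -c "
from h import *
need(.514,-.230,.108,-190.1)"
```

```text
shift units [-0.04 -0.03 -0.07] turn units [ 0.    0.   -0.03] F [ 0.1 -0.7 -2. ] gap 0.16 pos [ 0.5151 -0.229   0.1102] t 7.05
```

Request:
play_rows --steps '[{"fingers": 0.0,"x": 0,"y": 0,"z": -0.1,"ax": 0,"ay": 0,"az": 0},{"fingers": 0.0,"x": 0,"y": 0,"z": 0,"ax": 0,"ay": 0,"az": 0}]'

```text
t: 7.25
ee_pos: [0.5156, -0.2292, 0.1086]
ee_rot: [-1.57, 0.002, 2.968]
wrist_force: [-0.9, 0.6, 3.8]
finger_gap: 0.16
```

Request:
play_rows --steps '[{"fingers": 0.0,"x": 0,"y": 0,"z": -0.07,"ax": 0,"ay": 0,"az": 0},{"fingers": 0.0,"x": 0,"y": 0,"z": 0,"ax": 0,"ay": 0,"az": 0}]'

```text
t: 7.45
ee_pos: [0.5156, -0.2292, 0.1076]
ee_rot: [-1.57, 0.003, 2.968]
wrist_force: [-1.2, 0.7, 4.5]
finger_gap: 0.156
```

Request:
play_rows --steps '[{"fingers": 0.0,"x": -0.03,"y": -0.06,"z": 0,"ax": 0,"ay": 0,"az": 0},{"fingers": 0.0,"x": -0.01,"y": -0.03,"z": 0,"ax": 0,"ay": 0,"az": 0}]'

```text
t: 7.65
ee_pos: [0.5152, -0.2307, 0.1084]
ee_rot: [-1.572, 0.005, 2.967]
wrist_force: [0.4, 3.8, 4.8]
finger_gap: 0.163
```

Request:
play_rows --steps '[{"fingers": 0.0,"x": -0.03,"y": -0.06,"z": -0.02,"ax": 0,"ay": 0,"az": 0},{"fingers": 0.0,"x": -0.01,"y": -0.03,"z": -0.02,"ax": 0,"ay": 0,"az": 0}]'

```text
t: 7.85
ee_pos: [0.5148, -0.2332, 0.1077]
ee_rot: [-1.573, 0.007, 2.967]
wrist_force: [0.4, 2.5, 5.4]
finger_gap: 0.156
```

```bash
python3 -c "
from h import *
need(.514,-.230,.108,-190.1); print(monitor.get_obs()['torque'])"
```

```text
shift units [-0.03  0.11  0.01] turn units [-0.01  0.08 -0.02] F [0.4 2.5 5.4] gap 0.156 pos [ 0.5148 -0.2332  0.1077] t 7.85
[5.75297358e-01 1.02206960e-01 4.72903606e-04]
```

Request:
play_rows --steps '[{"fingers": 0.0,"x": -0.02,"y": 0.08,"z": 0,"ax": 0,"ay": -0.0,"az": 0},{"fingers": 0.0,"x": -0.01,"y": 0.05,"z": 0,"ax": 0,"ay": 0,"az": 0},{"fingers": 0.0,"x": 0,"y": 0.05,"z": -0.01,"ax": 0,"ay": 0,"az": 0}]'

```text
t: 8.15
ee_pos: [0.5149, -0.2318, 0.1083]
ee_rot: [-1.566, 0.01, 2.969]
wrist_force: [-0.8, -2.6, 5.4]
finger_gap: 0.16
```

Request:
play_rows --steps '[{"fingers": 0.0,"x": 0,"y": 0.05,"z": -0.01,"ax": 0,"ay": 0,"az": 0},{"fingers": 0.0,"x": 0,"y": 0.05,"z": -0.01,"ax": 0,"ay": 0,"az": 0}]'

```text
t: 8.35
ee_pos: [0.5152, -0.23, 0.1079]
ee_rot: [-1.564, 0.011, 2.969]
wrist_force: [-1.0, -1.8, 4.7]
finger_gap: 0.155
```

Request:
play_rows --steps '[{"fingers": 0.0,"x": 0,"y": 0.05,"z": -0.01,"ax": 0,"ay": 0,"az": 0},{"fingers": 0.0,"x": 0,"y": 0.05,"z": -0.01,"ax": 0,"ay": 0,"az": 0}]'

```text
t: 8.55
ee_pos: [0.515, -0.2265, 0.1069]
ee_rot: [-1.564, 0.011, 2.968]
wrist_force: [-0.1, 0.8, -0.6]
finger_gap: 0.159
```

Request:
play_rows --steps '[{"fingers": 0.0,"x": 0,"y": 0,"z": -0.1,"ax": 0,"ay": 0,"az": 0},{"fingers": 0.0,"x": 0,"y": 0,"z": 0,"ax": 0,"ay": 0,"az": 0}]'

```text
t: 8.75
ee_pos: [0.5144, -0.2262, 0.1026]
ee_rot: [-1.564, 0.01, 2.969]
wrist_force: [-0.4, -2.5, 1.3]
finger_gap: 0.156
```

```bash
python3 -c "
from h import *
need(.515,-.2265,.084,-190.1)"
```

```text
shift units [ 0.02 -0.01 -0.62] turn units [ 0.09  0.09 -0.04] F [-0.4 -2.5  1.3] gap 0.156 pos [ 0.5144 -0.2262  0.1026] t 8.75
```

Request:
play_rows --steps '[{"fingers": 0.0,"x": 0,"y": -0.02,"z": -0.1,"ax": 0.05,"ay": 0.05,"az": -0.02},{"fingers": 0.0,"x": 0,"y": 0,"z": -0.1,"ax": 0,"ay": 0,"az": 0}]'

```text
t: 8.95
ee_pos: [0.514, -0.2263, 0.0956]
ee_rot: [-1.569, 0.003, 2.967]
wrist_force: [-1.1, -1.9, -0.1]
finger_gap: 0.159
```

Request:
play_rows --steps '[{"fingers": 0.0,"x": 0,"y": 0,"z": -0.1,"ax": 0,"ay": 0,"az": 0},{"fingers": 0.0,"x": 0,"y": 0,"z": -0.1,"ax": 0,"ay": 0,"az": 0}]'

```text
t: 9.15
ee_pos: [0.5136, -0.2263, 0.0885]
ee_rot: [-1.569, 0.002, 2.966]
wrist_force: [0.3, -2.4, 0.5]
finger_gap: 0.156
```

```bash
python3 -c "
from h import *
need(.515,-.2265,.081,-190.1)"
```

```text
shift units [ 0.05 -0.01 -0.25] turn units [ 0.02  0.02 -0.01] F [ 0.3 -2.4  0.5] gap 0.156 pos [ 0.5136 -0.2263  0.0885] t 9.15
```

Request:
play_rows --steps '[{"fingers": 0.0,"x": 0,"y": 0,"z": -0.1,"ax": 0,"ay": 0,"az": 0},{"fingers": 0.0,"x": 0,"y": 0,"z": 0,"ax": 0,"ay": 0,"az": 0}]'

```text
t: 9.35
ee_pos: [0.5134, -0.2263, 0.0845]
ee_rot: [-1.569, 0.001, 2.966]
wrist_force: [0.1, -2.0, -1.9]
finger_gap: 0.157
```

Request:
play_rows --steps '[{"fingers": 0.0,"x": 0,"y": 0,"z": -0.06,"ax": 0,"ay": 0,"az": 0},{"fingers": 0.0,"x": 0,"y": 0,"z": -0.02,"ax": 0,"ay": 0,"az": 0}]'

```text
t: 9.55
ee_pos: [0.5133, -0.2263, 0.0819]
ee_rot: [-1.569, 0.001, 2.966]
wrist_force: [-1.1, -2.3, 0.7]
finger_gap: 0.157
```

Request:
play_rows --steps '[{"fingers": 0.0,"x": 0,"y": 0,"z": -0.03,"ax": 0,"ay": 0,"az": 0},{"fingers": 0.0,"x": 0,"y": 0,"z": 0,"ax": 0,"ay": 0,"az": 0}]'

```text
t: 9.75
ee_pos: [0.5134, -0.2263, 0.081]
ee_rot: [-1.569, 0.001, 2.966]
wrist_force: [0.1, -3.2, -2.1]
finger_gap: 0.158
```

Request:
play_rows --steps '[{"fingers": 0.0,"x": 0,"y": 0,"z": -0.05,"ax": 0,"ay": 0,"az": 0},{"fingers": 0.0,"x": 0,"y": 0,"z": 0,"ax": 0,"ay": 0,"az": 0}]'

```text
t: 9.95
ee_pos: [0.5135, -0.2263, 0.0798]
ee_rot: [-1.569, 0.001, 2.966]
wrist_force: [-1.6, -2.3, 2.5]
finger_gap: 0.157
```

Request:
play_rows --steps '[{"fingers": 0.0,"x": 0,"y": 0,"z": -0.05,"ax": 0,"ay": 0,"az": 0},{"fingers": 0.0,"x": 0,"y": 0,"z": 0,"ax": 0,"ay": 0,"az": 0}]'

```text
t: 10.15
ee_pos: [0.5135, -0.2263, 0.0789]
ee_rot: [-1.569, 0.002, 2.966]
wrist_force: [-1.4, -1.0, 3.3]
finger_gap: 0.161
```

Floor contact felt about 30 mm below the mouth. Releasing.

Request:
play_rows --steps '[{"fingers": 0.4,"x": 0,"y": 0,"z": 0,"ax": 0,"ay": 0,"az": 0},{"fingers": 0.4,"x": 0,"y": 0,"z": 0,"ax": 0,"ay": 0,"az": 0},{"fingers": 0.4,"x": 0,"y": 0,"z": 0,"ax": 0,"ay": 0,"az": 0},{"fingers": 0.4,"x": 0,"y": 0,"z": 0.4,"ax": 0,"ay": 0,"az": 0},{"fingers": 0.4,"x": 0,"y": 0,"z": 0.8,"ax": 0,"ay": 0,"az": 0}]'

```text
t: 10.65
ee_pos: [0.5104, -0.2225, 0.1122]
ee_rot: [-1.575, -0.008, 2.966]
wrist_force: [0.1, 0.2, -0.8]
finger_gap: 0.404
```

Request:
play_rows --steps '[{"fingers": 0.4,"x": 0,"y": 0,"z": 1,"ax": 0,"ay": 0,"az": 0},{"fingers": 0.4,"x": 0,"y": 0,"z": 1,"ax": 0,"ay": 0,"az": 0.6},{"fingers": 0.5,"x": -0.2,"y": 1,"z": 0.2,"ax": 0,"ay": 0,"az": 0.6},{"fingers": 0.5,"x": -0.2,"y": 1,"z": 0,"ax": 0,"ay": 0,"az": 0.6},{"fingers": 0.6,"x": -0.2,"y": 1,"z": 0,"ax": 0,"ay": 0,"az": 0.6}]'

```text
t: 11.15
ee_pos: [0.4964, -0.1344, 0.1881]
ee_rot: [-1.571, 0.004, -3.106]
wrist_force: [-0.1, -0.1, -0.1]
finger_gap: 0.597
```

Request:
play_rows --steps '[{"fingers": 0.6,"x": -0.2,"y": 1,"z": 0,"ax": 0,"ay": 0,"az": 0.5},{"fingers": 0.6,"x": -0.2,"y": 1,"z": 0,"ax": 0,"ay": 0,"az": 0.5},{"fingers": 0.6,"x": -0.2,"y": 1,"z": 0,"ax": 0,"ay": 0,"az": 0.5},{"fingers": 0.6,"x": -0.2,"y": 1,"z": 0,"ax": 0,"ay": 0,"az": 0.5},{"fingers": 0.6,"x": -0.2,"y": 1,"z": 0,"ax": 0,"ay": 0,"az": 0.5}]'

```text
t: 11.65
ee_pos: [0.4653, 0.0218, 0.1932]
ee_rot: [-1.571, 0.01, -2.88]
wrist_force: [1.1, 0.2, 0.5]
finger_gap: 0.605
```

Request:
play_rows --steps '[{"fingers": 0.6,"x": -0.1,"y": 1,"z": 0,"ax": 0,"ay": 0,"az": 0.5},{"fingers": 0.6,"x": -0.1,"y": 1,"z": 0,"ax": 0,"ay": 0,"az": 0.5},{"fingers": 0.6,"x": -0.1,"y": 1,"z": 0,"ax": 0,"ay": 0,"az": 0},{"fingers": 0.6,"x": 0,"y": 1,"z": 0,"ax": 0,"ay": 0,"az": 0},{"fingers": 0.6,"x": 0,"y": 1,"z": 0,"ax": 0,"ay": 0,"az": 0}]'

```text
t: 12.15
ee_pos: [0.4537, 0.1788, 0.1978]
ee_rot: [-1.571, 0.014, -2.787]
wrist_force: [0.6, -0.1, -1.1]
finger_gap: 0.6
```

```bash
python3 -c "
from h import *
need(.4517,.2773,.1,-161.2)
c=cams.camera('top');a=cv2.resize(c['pixels'][200:290,340:460],(480,360),interpolation=cv2.INTER_CUBIC)
b=cv2.resize(c['pixels'][200:290,150:270],(320,240),interpolation=cv2.INTER_CUBIC); b=cv2.copyMakeBorder(b,0,120,0,0,cv2.BORDER_CONSTANT)
cv2.imwrite('pics/mid.png',np.hstack([b,a])[:,:,::-1])"
```

```text
shift units [-0.07  3.28 -3.26] turn units [-0.06  0.15 -0.3 ] F [ 0.6 -0.1 -1.1] gap 0.6 pos [0.4537 0.1788 0.1978] t 12.15
```

View pics/mid.png

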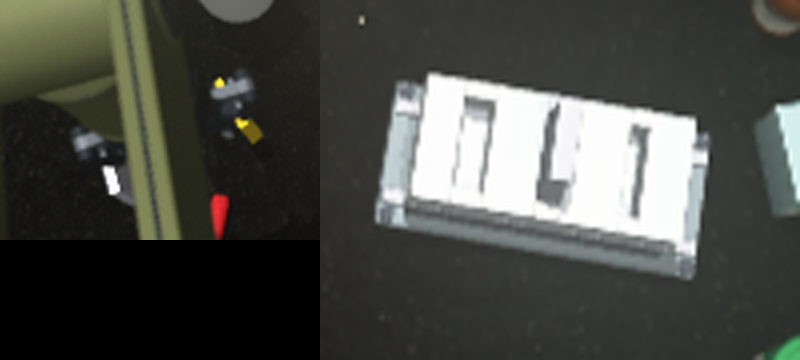

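Thick spacer stands in the middle slot (crop about (557,155)), with the slot12 open at (638,170). The thin spacer is still at its place, left crop (112,181).

Request:
play_rows --steps '[{"fingers": 0.6,"x": -0.05,"y": 1,"z": 0,"ax": -0.06,"ay": 0.15,"az": -0.3},{"fingers": 0.6,"x": 0,"y": 1,"z": -0.6,"ax": 0,"ay": 0,"az": 0},{"fingers": 0.6,"x": 0,"y": 0.9,"z": -1,"ax": 0,"ay": 0,"az": 0},{"fingers": 0.6,"x": 0,"y": 0.2,"z": -1,"ax": 0,"ay": 0,"az": 0},{"fingers": 0.6,"x": 0,"y": 0,"z": 0,"ax": 0,"ay": 0,"az": 0}]'

```text
t: 12.7
ee_pos: [0.4541, 0.2832, 0.1237]
ee_rot: [-1.576, 0.012, -2.81]
wrist_force: [-1.3, -1.3, 0.2]
finger_gap: 0.601
```

```bash
python3 -c "
from h import *
need(.4517,.2773,.044,-161.2)"
```

```text
shift units [-0.08 -0.2  -2.66] turn units [-0.11  0.11 -0.04] F [-1.3 -1.3  0.2] gap 0.601 pos [0.4541 0.2832 0.1237] t 12.7
```

Request:
play_rows --steps '[{"fingers": 0.6,"x": -0.08,"y": -0.2,"z": -0.5,"ax": -0.11,"ay": 0.11,"az": -0.04},{"fingers": 0.6,"x": 0,"y": 0,"z": -0.6,"ax": 0,"ay": 0,"az": 0},{"fingers": 0.6,"x": 0,"y": 0,"z": -0.6,"ax": 0,"ay": 0,"az": 0},{"fingers": 0.6,"x": 0,"y": 0,"z": -0.6,"ax": 0,"ay": 0,"az": 0},{"fingers": 0.6,"x": 0,"y": 0,"z": 0,"ax": 0,"ay": 0,"az": 0}]'

```text
t: 13.2
ee_pos: [0.4542, 0.2741, 0.0572]
ee_rot: [-1.569, 0.004, -2.816]
wrist_force: [-0.8, -0.3, -0.3]
finger_gap: 0.597
```

```bash
python3 -c "
from h import *
need(.4517,.2773,.044,-161.2)"
```

```text
shift units [-0.08  0.11 -0.44] turn units [0.   0.05 0.03] F [-0.8 -0.3 -0.3] gap 0.597 pos [0.4542 0.2741 0.0572] t 13.2
```

Request:
play_rows --steps '[{"fingers": 0.6,"x": -0.1,"y": 0.11,"z": -0.4,"ax": 0,"ay": 0.05,"az": 0.03},{"fingers": 0.6,"x": 0,"y": 0,"z": 0,"ax": 0,"ay": 0,"az": 0}]'

```text
t: 13.4
ee_pos: [0.4522, 0.2765, 0.0462]
ee_rot: [-1.571, 0.001, -2.815]
wrist_force: [0.3, 0.1, 0.0]
finger_gap: 0.6
```

```bash
python3 -c "
from h import *
need(.4517,.2773,.044,-161.2)"
```

```text
shift units [-0.02  0.03 -0.07] turn units [-0.    0.01  0.02] F [0.3 0.1 0. ] gap 0.6 pos [0.4522 0.2765 0.0462] t 13.4
```

Request:
play_rows --steps '[{"fingers": 0.0,"x": -0.02,"y": 0.03,"z": -0.07,"ax": 0,"ay": 0.01,"az": 0.02},{"fingers": 0.0,"x": 0,"y": 0,"z": 0,"ax": 0,"ay": 0,"az": 0},{"fingers": 0.0,"x": 0,"y": 0,"z": 0,"ax": 0,"ay": 0,"az": 0},{"fingers": 0.0,"x": 0,"y": 0,"z": 0,"ax": 0,"ay": 0,"az": 0},{"fingers": 0.0,"x": 0,"y": 0,"z": 0,"ax": 0,"ay": 0,"az": 0}]'

```text
t: 13.9
ee_pos: [0.4531, 0.2782, 0.0463]
ee_rot: [-1.572, 0.005, -2.813]
wrist_force: [-0.3, -0.3, -0.8]
finger_gap: 0.109
```

Request:
play_rows --steps '[{"fingers": 0.0,"x": 0,"y": 0,"z": 0,"ax": 0,"ay": 0,"az": 0},{"fingers": 0.0,"x": 0,"y": 0,"z": 0,"ax": 0,"ay": 0,"az": 0}]'

```text
t: 14.1
ee_pos: [0.4531, 0.2783, 0.0464]
ee_rot: [-1.572, 0.005, -2.813]
wrist_force: [0.0, 1.1, -0.3]
finger_gap: 0.109
```

Run:
```python
from h import *
need(.4517,.2773,.17,-161.2)
c=cams.camera("top")
# thick spacer's top at z=.113 and block in the current picture
g=rect(c,.113,.45,-.29,.13,.12).astype(int)
i=g.min(2); print("range",i.max())
p=rect(c,.068,.41,-.35,.2,.26).min(2).astype(float)
gg=cv2.GaussianBlur(p,(5,5),0); A=np.radians(-10.1); X,Y=.5111,-.2265
for sx in(-.01,0,.01):
    pr=[]
    for sy in np.arange(-.092,-.036,.002):
        pr.append(int(gg[int((.61-(X+np.cos(A)*sx-np.sin(A)*sy))*2000),int((-.09-(Y+np.sin(A)*sx+np.cos(A)*sy))*2000)]))
    print(sx,pr)
    print("   slot20",[int(gg[int((.61-(X+np.cos(A)*sx-np.sin(A)*sy))*2000),int((-.09-(Y+np.sin(A)*sx+np.cos(A)*sy))*2000)]) for sy in np.arange(.034,.092,.002)])
# slot12 end walls along x
for sy in(-.054,-.05): print([int(gg[int((.61-(X+np.cos(A)*s-np.sin(A)*sy))*2000),int((-.09-(Y+np.sin(A)*s+np.cos(A)*sy))*2000)]) for s in np.arange(-.036,.037,.002)])
```

```text
shift units [-0.05 -0.03  4.12] turn units [-0.03  0.05 -0.  ] F [ 0.   1.1 -0.3] gap 0.109 pos [0.4531 0.2783 0.0464] t 14.1
range 255
-0.01 [183, 180, 189, 242, 253, 251, 251, 251, 251, 251, 251, 251, 251, 251, 252, 254, 220, 141, 120, 156, 226, 254, 251, 248, 250, 251, 252, 252]
   slot20 [254, 239, 152, 192, 246, 252, 252, 252, 252, 254, 241, 209, 241, 253, 252, 252, 252, 252, 252, 252, 252, 252, 252, 245, 189, 136, 166, 172, 186]
0 [188, 185, 175, 205, 251, 251, 251, 251, 251, 251, 251, 251, 251, 251, 252, 252, 251, 184, 113, 138, 231, 252, 246, 247, 251, 252, 252, 252]
   slot20 [254, 228, 167, 162, 227, 252, 252, 252, 252, 252, 254, 234, 232, 251, 252, 252, 252, 252, 252, 252, 252, 252, 254, 239, 158, 152, 169, 180, 193]
0.01 [145, 140, 176, 242, 252, 251, 251, 251, 251, 251, 251, 251, 251, 251, 252, 254, 219, 139, 118, 148, 218, 253, 252, 247, 250, 252, 252, 252]
   slot20 [252, 246, 159, 182, 250, 253, 253, 253, 252, 253, 246, 190, 223, 254, 252, 252, 252, 252, 252, 252, 252, 252, 253, 216, 161, 127, 135, 141, 159]
[252, 252, 248, 229, 177, 150, 166, 152, 141, 125, 136, 140, 138, 156, 166, 164, 171, 153, 138, 135, 157, 151, 139, 148, 157, 158, 150, 125, 109, 105, 113, 112, 173, 238, 250, 252, 253]
[253, 252, 251, 250, 248, 246, 242, 244, 250, 253, 253, 254, 254, 254, 254, 252, 250, 251, 252, 254, 253, 254, 254, 253, 253, 247, 222, 191, 172, 148, 125, 114, 132, 199, 252, 252, 252]
```

Request:
play_rows --steps '[{"fingers": 0.0,"x": 0,"y": 0,"z": 0.6,"ax": 0,"ay": 0,"az": 0},{"fingers": 0.0,"x": 0,"y": 0,"z": 1,"ax": 0,"ay": 0,"az": 0},{"fingers": 0.0,"x": 0,"y": 0,"z": 1,"ax": 0,"ay": 0,"az": 0},{"fingers": 0.0,"x": 0.1,"y": -0.6,"z": 1,"ax": 0,"ay": 0,"az": -0.4},{"fingers": 0.0,"x": 0.1,"y": -1,"z": 1,"ax": 0,"ay": 0,"az": -0.4}]'

```text
t: 14.65
ee_pos: [0.4545, 0.2298, 0.1834]
ee_rot: [-1.571, -0.008, -2.881]
wrist_force: [1.6, 0.3, -0.7]
finger_gap: 0.108
```

Request:
play_rows --steps '[{"fingers": 0.0,"x": 0.1,"y": -1,"z": 0.2,"ax": 0,"ay": 0,"az": -0.4},{"fingers": 0.0,"x": 0.1,"y": -1,"z": 0,"ax": 0,"ay": 0,"az": -0.4},{"fingers": 0.0,"x": 0.1,"y": -1,"z": 0,"ax": 0,"ay": 0,"az": -0.4},{"fingers": 0.0,"x": 0.1,"y": -1,"z": 0,"ax": 0,"ay": 0,"az": -0.4},{"fingers": 0.0,"x": 0.1,"y": -1,"z": 0,"ax": 0,"ay": 0,"az": -0.4}]'

```text
t: 15.15
ee_pos: [0.4727, 0.0764, 0.196]
ee_rot: [-1.572, 0.006, -3.059]
wrist_force: [1.5, -0.3, -1.2]
finger_gap: 0.112
```

Request:
play_rows --steps '[{"fingers": 0.0,"x": 0.1,"y": -1,"z": 0,"ax": 0,"ay": 0,"az": -0.4},{"fingers": 0.0,"x": 0.1,"y": -1,"z": 0,"ax": 0,"ay": 0,"az": -0.4},{"fingers": 0.0,"x": 0.1,"y": -1,"z": 0,"ax": 0,"ay": 0,"az": -0.4},{"fingers": 0.0,"x": 0.1,"y": -1,"z": 0,"ax": 0,"ay": 0,"az": -0.4},{"fingers": 0.0,"x": 0.1,"y": -1,"z": 0,"ax": 0,"ay": 0,"az": -0.4}]'

```text
t: 15.65
ee_pos: [0.4863, -0.0798, 0.1961]
ee_rot: [-1.572, 0.006, 3.042]
wrist_force: [0.3, 0.5, -1.0]
finger_gap: 0.106
```

```bash
python3 -c "
from h import *
need(.5037,-.2764,.19,-190.1)"
```

```text
shift units [ 0.58 -6.55 -0.2 ] turn units [-0.01  0.07 -0.88] F [ 0.3  0.5 -1. ] gap 0.106 pos [ 0.4863 -0.0798  0.1961] t 15.65
```

Request:
play_rows --steps '[{"fingers": 0.0,"x": 0.1,"y": -1,"z": 0,"ax": 0,"ay": 0.07,"az": -0.4},{"fingers": 0.0,"x": 0.1,"y": -1,"z": 0,"ax": 0,"ay": 0,"az": -0.4},{"fingers": 0.0,"x": 0.1,"y": -1,"z": 0,"ax": 0,"ay": 0,"az": 0},{"fingers": 0.0,"x": 0.1,"y": -1,"z": 0,"ax": 0,"ay": 0,"az": 0},{"fingers": 0.0,"x": 0.1,"y": -1,"z": 0,"ax": 0,"ay": 0,"az": 0}]'

```text
t: 16.15
ee_pos: [0.4998, -0.2358, 0.1955]
ee_rot: [-1.572, -0.002, 2.968]
wrist_force: [1.4, 0.4, -1.3]
finger_gap: 0.107
```

Request:
play_rows --steps '[{"fingers": 0.0,"x": 0.08,"y": -0.8,"z": 0,"ax": 0,"ay": 0,"az": 0},{"fingers": 0.0,"x": 0,"y": -0.4,"z": 0,"ax": 0,"ay": 0,"az": 0},{"fingers": 0.0,"x": 0,"y": 0,"z": 0,"ax": 0,"ay": 0,"az": 0}]'

```text
t: 16.45
ee_pos: [0.5021, -0.277, 0.1947]
ee_rot: [-1.572, -0.002, 2.963]
wrist_force: [-0.6, 1.2, -1.3]
finger_gap: 0.107
```

```bash
python3 -c "
from h import *
need(.5037,-.2764,.125,-190.1)"
```

```text
shift units [ 0.05  0.02 -2.32] turn units [-0.01 -0.02  0.02] F [-0.6  1.2 -1.3] gap 0.107 pos [ 0.5021 -0.277   0.1947] t 16.45
```

Request:
play_rows --steps '[{"fingers": 0.0,"x": 0.05,"y": 0.02,"z": -0.6,"ax": 0,"ay": 0,"az": 0.02},{"fingers": 0.0,"x": 0,"y": 0,"z": -0.8,"ax": 0,"ay": 0,"az": 0},{"fingers": 0.0,"x": 0,"y": 0,"z": -0.6,"ax": 0,"ay": 0,"az": 0},{"fingers": 0.0,"x": 0,"y": 0,"z": 0,"ax": 0,"ay": 0,"az": 0}]'

```text
t: 16.85
ee_pos: [0.5028, -0.2718, 0.1339]
ee_rot: [-1.574, -0.002, 2.966]
wrist_force: [0.1, 0.6, -0.9]
finger_gap: 0.111
```

```bash
python3 -c "
from h import *
need(.5037,-.2764,.114,-190.1)"
```

```text
shift units [ 0.03 -0.15 -0.66] turn units [-0.05 -0.02 -0.  ] F [ 0.1  0.6 -0.9] gap 0.111 pos [ 0.5028 -0.2718  0.1339] t 16.85
```

Request:
play_rows --steps '[{"fingers": 0.0,"x": 0.03,"y": -0.15,"z": -0.3,"ax": -0.05,"ay": -0.02,"az": 0},{"fingers": 0.0,"x": 0,"y": 0,"z": -0.15,"ax": 0,"ay": 0,"az": 0},{"fingers": 0.0,"x": 0,"y": 0,"z": 0,"ax": 0,"ay": 0,"az": 0}]'

```text
t: 17.15
ee_pos: [0.5044, -0.2747, 0.121]
ee_rot: [-1.57, 0.001, 2.968]
wrist_force: [-0.5, 0.4, -1.1]
finger_gap: 0.103
```

```bash
python3 -c "
from h import *
need(.5037,-.2764,.110,-190.1)"
```

```text
shift units [-0.02 -0.06 -0.37] turn units [ 0.01  0.02 -0.03] F [-0.5  0.4 -1.1] gap 0.103 pos [ 0.5044 -0.2747  0.121 ] t 17.15
```

Request:
play_rows --steps '[{"fingers": 0.0,"x": -0.02,"y": -0.06,"z": -0.15,"ax": 0.01,"ay": 0.02,"az": -0.03},{"fingers": 0.0,"x": 0,"y": 0,"z": 0,"ax": 0,"ay": 0,"az": 0}]'

```text
t: 17.35
ee_pos: [0.5045, -0.2768, 0.1173]
ee_rot: [-1.57, 0.001, 2.965]
wrist_force: [0.3, -0.5, -0.5]
finger_gap: 0.105
```

Request:
play_rows --steps '[{"fingers": 0.0,"x": 0,"y": -0.02,"z": -0.1,"ax": 0,"ay": 0,"az": 0},{"fingers": 0.0,"x": 0,"y": 0,"z": 0,"ax": 0,"ay": 0,"az": 0}]'

```text
t: 17.55
ee_pos: [0.5049, -0.2779, 0.1147]
ee_rot: [-1.57, 0.003, 2.965]
wrist_force: [0.3, 0.0, -1.4]
finger_gap: 0.107
```

Request:
play_rows --steps '[{"fingers": 0.0,"x": 0,"y": 0,"z": -0.07,"ax": 0,"ay": 0,"az": 0},{"fingers": 0.0,"x": 0,"y": 0,"z": 0,"ax": 0,"ay": 0,"az": 0}]'

```text
t: 17.75
ee_pos: [0.5054, -0.2783, 0.1132]
ee_rot: [-1.569, 0.004, 2.964]
wrist_force: [-1.1, 1.2, 2.0]
finger_gap: 0.107
```

Request:
play_rows --steps '[{"fingers": 0.0,"x": 0,"y": 0.05,"z": -0.03,"ax": 0,"ay": 0,"az": 0},{"fingers": 0.0,"x": 0,"y": 0.04,"z": -0.02,"ax": 0,"ay": 0,"az": 0}]'

```text
t: 17.95
ee_pos: [0.5055, -0.2759, 0.1119]
ee_rot: [-1.569, 0.005, 2.964]
wrist_force: [-0.5, 0.4, -1.0]
finger_gap: 0.107
```

Request:
play_rows --steps '[{"fingers": 0.0,"x": -0.01,"y": 0.05,"z": -0.01,"ax": 0,"ay": 0,"az": 0},{"fingers": 0.0,"x": -0.01,"y": 0.04,"z": -0.01,"ax": 0,"ay": 0,"az": 0}]'

```text
t: 18.15
ee_pos: [0.5055, -0.2753, 0.1118]
ee_rot: [-1.564, 0.007, 2.965]
wrist_force: [-0.2, -4.3, 0.1]
finger_gap: 0.109
```

Request:
play_rows --steps '[{"fingers": 0.0,"x": 0,"y": -0.03,"z": -0.08,"ax": 0.07,"ay": 0.05,"az": 0},{"fingers": 0.0,"x": 0,"y": 0,"z": -0.05,"ax": 0,"ay": 0,"az": 0}]'

```text
t: 18.35
ee_pos: [0.5056, -0.2758, 0.1078]
ee_rot: [-1.571, 0.001, 2.965]
wrist_force: [-0.8, -1.4, 0.6]
finger_gap: 0.108
```

Request:
play_rows --steps '[{"fingers": 0.0,"x": 0,"y": 0,"z": -0.1,"ax": 0,"ay": 0,"az": 0},{"fingers": 0.0,"x": 0,"y": 0,"z": 0,"ax": 0,"ay": 0,"az": 0}]'

```text
t: 18.55
ee_pos: [0.5054, -0.2757, 0.104]
ee_rot: [-1.571, 0.001, 2.965]
wrist_force: [-0.2, -1.6, -2.2]
finger_gap: 0.11
```

```bash
python3 -c "
from h import *
need(.5037,-.2764,.083,-190.1)"
```

```text
shift units [-0.06 -0.02 -0.7 ] turn units [-0.    0.01  0.01] F [-0.2 -1.6 -2.2] gap 0.11 pos [ 0.5054 -0.2757  0.104 ] t 18.55
```

Inside the slot with light forces; continuing down.

Request:
play_rows --steps '[{"fingers": 0.0,"x": -0.05,"y": 0,"z": -0.1,"ax": 0,"ay": 0,"az": 0},{"fingers": 0.0,"x": 0,"y": 0,"z": -0.1,"ax": 0,"ay": 0,"az": 0}]'

```text
t: 18.75
ee_pos: [0.5038, -0.2755, 0.0976]
ee_rot: [-1.572, 0.001, 2.965]
wrist_force: [-0.9, -1.3, 0.5]
finger_gap: 0.112
```

Request:
play_rows --steps '[{"fingers": 0.0,"x": 0,"y": 0,"z": -0.1,"ax": 0,"ay": 0,"az": 0},{"fingers": 0.0,"x": 0,"y": 0,"z": -0.1,"ax": 0,"ay": 0,"az": 0}]'

```text
t: 18.95
ee_pos: [0.5037, -0.2755, 0.0911]
ee_rot: [-1.572, 0.0, 2.965]
wrist_force: [-0.6, -1.7, 0.5]
finger_gap: 0.105
```

Request:
play_rows --steps '[{"fingers": 0.0,"x": 0,"y": 0,"z": -0.08,"ax": 0,"ay": 0,"az": 0},{"fingers": 0.0,"x": 0,"y": 0,"z": 0,"ax": 0,"ay": 0,"az": 0}]'

```text
t: 19.15
ee_pos: [0.5035, -0.2754, 0.0878]
ee_rot: [-1.572, -0.0, 2.965]
wrist_force: [-1.3, -1.4, -1.4]
finger_gap: 0.108
```

Request:
play_rows --steps '[{"fingers": 0.0,"x": 0,"y": 0,"z": -0.08,"ax": 0,"ay": 0,"az": 0},{"fingers": 0.0,"x": 0,"y": 0,"z": 0,"ax": 0,"ay": 0,"az": 0}]'

```text
t: 19.35
ee_pos: [0.5035, -0.2754, 0.0852]
ee_rot: [-1.572, -0.0, 2.965]
wrist_force: [-0.2, -0.9, -2.2]
finger_gap: 0.108
```

Request:
play_rows --steps '[{"fingers": 0.0,"x": 0,"y": 0,"z": -0.06,"ax": 0,"ay": 0,"az": 0},{"fingers": 0.0,"x": 0,"y": 0,"z": 0,"ax": 0,"ay": 0,"az": 0}]'

```text
t: 19.55
ee_pos: [0.5037, -0.2755, 0.0835]
ee_rot: [-1.572, 0.0, 2.965]
wrist_force: [-1.0, -1.7, 1.0]
finger_gap: 0.109
```

Request:
play_rows --steps '[{"fingers": 0.0,"x": 0,"y": 0,"z": -0.04,"ax": 0,"ay": 0,"az": 0},{"fingers": 0.0,"x": 0,"y": 0,"z": 0,"ax": 0,"ay": 0,"az": 0}]'

```text
t: 19.75
ee_pos: [0.5036, -0.2755, 0.0827]
ee_rot: [-1.572, 0.0, 2.965]
wrist_force: [-1.2, -1.0, 2.1]
finger_gap: 0.11
```

Request:
play_rows --steps '[{"fingers": 0.0,"x": 0,"y": 0,"z": -0.04,"ax": 0,"ay": 0,"az": 0},{"fingers": 0.35,"x": 0,"y": 0,"z": 0,"ax": 0,"ay": 0,"az": 0},{"fingers": 0.35,"x": 0,"y": 0,"z": 0,"ax": 0,"ay": 0,"az": 0},{"fingers": 0.35,"x": 0,"y": 0,"z": 0,"ax": 0,"ay": 0,"az": 0}]'

```text
t: 20.15
ee_pos: [0.5034, -0.2742, 0.0812]
ee_rot: [-1.574, -0.0, 2.964]
wrist_force: [0.3, -0.5, 1.7]
finger_gap: 0.356
```

Request:
play_rows --steps '[{"fingers": 0.35,"x": 0,"y": 0,"z": 0.4,"ax": 0,"ay": 0,"az": 0},{"fingers": 0.35,"x": 0,"y": 0,"z": 0.8,"ax": 0,"ay": 0,"az": 0},{"fingers": 0.35,"x": 0,"y": 0,"z": 1,"ax": 0,"ay": 0,"az": 0},{"fingers": 0.35,"x": 0,"y": 0,"z": 1,"ax": 0,"ay": 0,"az": 0},{"fingers": 0.35,"x": 0,"y": 0.5,"z": 0.5,"ax": 0,"ay": 0,"az": 0}]'

```text
t: 20.65
ee_pos: [0.5013, -0.258, 0.1951]
ee_rot: [-1.577, -0.007, 2.963]
wrist_force: [-0.3, 1.0, -0.3]
finger_gap: 0.345
```

Request:
play_rows --steps '[{"fingers": 0.35,"x": -0.2,"y": 1,"z": 0,"ax": 0,"ay": 0,"az": 0},{"fingers": 0.35,"x": -0.2,"y": 1,"z": 0,"ax": 0,"ay": 0,"az": 0},{"fingers": 0.35,"x": -0.2,"y": 1,"z": 0,"ax": 0,"ay": 0,"az": 0},{"fingers": 0.35,"x": -0.2,"y": 1,"z": 0,"ax": 0,"ay": 0,"az": 0},{"fingers": 0.35,"x": -0.2,"y": 1,"z": 0,"ax": 0,"ay": 0,"az": 0}]'

```text
t: 21.15
ee_pos: [0.4746, -0.1071, 0.2041]
ee_rot: [-1.573, 0.009, 2.958]
wrist_force: [0.2, -0.2, -0.4]
finger_gap: 0.348
```

Request:
play_rows --steps '[{"fingers": 0.35,"x": -0.1,"y": 1,"z": 0,"ax": 0,"ay": 0,"az": 0},{"fingers": 0.35,"x": 0,"y": 1,"z": 0,"ax": 0,"ay": 0,"az": 0},{"fingers": 0.35,"x": 0,"y": 1,"z": 0,"ax": 0,"ay": 0,"az": 0},{"fingers": 0.35,"x": 0,"y": 1,"z": 0,"ax": 0,"ay": 0,"az": 0},{"fingers": 0.35,"x": 0,"y": 0,"z": 0,"ax": 0,"ay": 0,"az": 0}]'

```text
t: 21.65
ee_pos: [0.4696, 0.0212, 0.209]
ee_rot: [-1.576, 0.013, 2.96]
wrist_force: [0.5, -0.3, -0.6]
finger_gap: 0.351
```

```bash
python3 -c "
from h import *
c=cams.camera('top')
a=cv2.resize(rect(c,.113,.43,-.36,.16,.24),(480,320))
s=cams.camera('scene')['pixels']; b=cv2.resize(c['pixels'][150:310,180:500],(480,240))
d=cv2.resize(s[200:320,180:500],(300,112)); d=cv2.copyMakeBorder(d,0,448,0,0,cv2.BORDER_CONSTANT)
cv2.imwrite('pics/end.png',np.hstack([d,np.vstack([a,b])])[:,:,::-1])
print(monitor.get_obs()['ee_pos'])"
```

```text
[0.47005429 0.01865029 0.20885991]
```

View pics/end.png

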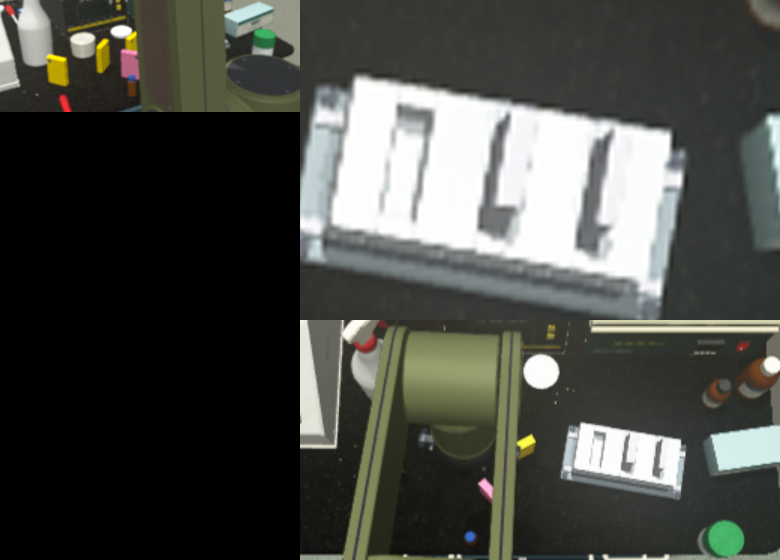

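Both spacers stand in their slots: thick at (515,160), thin at (613,175). Slot20 is empty and the bystanders are in place. Handing in.

```bash
python3 -c "
from h import *
print(sign_off())"
```

```text
the job is handed in; nothing more can be done
None
```

Both spacers are in the rack and released, and the job was handed in at about 22 s. No verdict was reported. The 14 mm spacer is in the middle (16 mm) slot and the 10 mm spacer is in the 12 mm slot.

- **Depth:** I found each slot by touch. Both spacers went about 30 mm below the mouth, which is the slot depth, before I felt the floor. I had no separate height measurement.
- **Force on the rack:** the highest reading I saw was about 7 N. I read it only at the end of each move, so brief peaks in between would not show.
- **Final pictures:** both spacers look upright, and the widest slot is empty. The rack's wafer tub, swab tub, vial and bottle all appear where they started. The arm hid part of the bench, so the two leftmost yellow look-alikes show only in a small part of the scene view.
- **Disagreement:** the camera put the slots about 2–3 mm to the -y side of where they were felt. I went by touch.
- **Along-slot position:** I did not measure this at the end. The slot ends allow only about ±5 mm of play, against the 9 mm limit.

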